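# Start the milk warmer

### The job

Start the two-plate warmer for the steel milk jug with the fingertips: first switch on the black rocker by pressing its raised, white-dotted far end down, then press the red key in front of the plate that carries the jug, then press the green key, each fully down so that it stays down. Leave the other red key up, since the cup's plate must stay cold, and do not pick up, tip or shift the jug, the cup or anything else standing about.

Things in the scene. Friction and masses are not known exactly. Their poses are not given: they have to be found in the camera images.
- warmer: white low two-plate warmer, fixed, 200 (x) x 220 (y) mm; origin: centre of its underside; its -x side is the front, +y its left. Front control strip (x -100 to -38 mm), top 45 mm high; behind it a 28 mm deck with two round plates, 92 mm across, top 31 mm high. Controls in a row at x -68 mm, left to right: red key (y +75), black rocker (+25), green key (-25), red key (-75)
- plate_left (a point): centre of the top of the left hot plate (warmer frame x 47, y +55 mm)
- plate_right (a point): centre of the top of the right hot plate (warmer frame x 47, y -55 mm)
- heat_left_top (a point): centre of the top of the left red key, which serves the left plate: round cap, 24 mm across, 10 mm proud of the strip. Goes straight down 6 mm under about 3 N, stays where left (no spring), then 4 mm proud. Point moves with the key
- heat_right_top (a point): the same for the right red key, which belongs to the right plate
- start_top (a point): the same for the green start key (same size, travel and force)
- rocker_dot (a point): white dot on top of the far half of the black rocker (50 mm long in x, 22 wide, flat V), 17 mm behind its hinge, which lies along the warmer's y, 45.5 mm above the worktop. Off: near half level, far half sloping up 0.3 rad, dot 54 mm high. About 3 N brings the far half level (its top 49.5 mm high) and the near half up; it stays where left. Point moves with the rocker
- heat_left (a joint): left red key: 0 up, 0.006 m fully down
- heat_right (a joint): right red key: 0 up, 0.006 m fully down
- start (a joint): green key: 0 up, 0.006 m fully down
- rocker (a joint): rocker angle: 0 off, 0.30 rad fully on (far end down)
- milk_jug: small steel jug with handle, 58 x 82 x 64 mm high, loose, standing on one of the two plates (either); origin at the middle of its underside, handle towards its own -y
- cup: small white cup with a red band, 64 x 88 x 54 mm high, loose, standing on the other plate; origin at the middle of its underside, handle towards its own -y
- milk_can: closed tin with a teal label, 58 mm across, 72 mm high, loose, standing to the right of the warmer; origin at the middle of its underside
- spoon: steel teaspoon, 130 x 26 x 11 mm, lying on the worktop to the right of the warmer; origin at the middle of its underside
- matches: red matchbox, 62 x 66 x 16 mm overall as it lies, on the worktop to the left in front of the warmer; origin at the middle of its underside
Mind the look-alikes: they are no part of the job. Leave any orange or yellow look-alike of the milk_can alone.

How it is judged:
By the outcome, as a careful person would: the job done as asked, in the order asked, and still so for the second after the job is handed in, with the robot touching nothing.
It also fails if it takes over 40 s, if anything falls off the work surface, if the arm or the gripper's body presses on something with over 40 N, if the wrist force passes 120 N, or if a joint passes its speed limit or range.

### The arm

A 6-joint arm with a two-finger parallel gripper is mounted at the origin on a cart in front of the work surface, level with it; the furniture and walls round the work are solid. World frame = base frame: x ahead of the robot, y to its left, z up, the work surface at z = 0. Lengths are in m, angles in rad, forces in N, time in s.
With the tool pointing down it reaches from about 0.35 to 0.775 m from the base axis. Payload 5.5 kg.
Tool frame: the origin (TCP) lies between the finger pads; the fingertips stand 19 mm ahead of it and the grasp point (between the pads) is the TCP (env.tcp_to_tips is the distance from the TCP to the fingertips, in m); z points along the fingers, y is the direction in which the jaws open and shut (so a half turn about z gives the same grasp; the last joint's range is limited). The gripper opens to 85 mm and grips with 20 to 120 N. Pads are 22 mm wide; open, the fingers measure 114 mm over their backs; the gripper's body (76 mm by 85 mm) begins 54 mm behind the grasp point. The pads swing forward as they close: fully open they stand 13 mm farther back than shut.
Start: joints at [0.969, 0.313, 0.046, 1.304, 0, 1.431], TCP at [0.256, 0.515, 0.218] pointing down, gripper open.
Joint ranges: [-2.76, 2.76], [-0.86, 1.69], [-1.03, 1.26], [-2.2, 2.34], [-1.47, 1.5], [-3.14, 3.14]. Speed limits (rad/s): [2.57, 2.57, 3.14, 3.14, 3.14, 3.14].

### API

Orientations are given as a unit quaternion [w, x, y, z].
In Python, from workcell import env, eyes, job gives the robot as it stands. The module is installed in compiled form; this text tells all that it offers.
- The arm moves only by the tool move_arm, never from a script. Its argument "commands" is a list of rows, each a list of 3 entries, a list of its own where there are three numbers: the shift along the world's x, y, z as a fraction of full scale, then the turn, a rotation vector about the world's x, y, z as a fraction of full scale, then the gripper command: -1 is shut, 1 is fully open, values between are in proportion. In form: [[[x, y, z], [wx, wy, wz], gripper], ...]. A call has 1 to 5 rows; each row shifts and turns the commanded pose from where the row before left it; what a row does not reach is not made up. Full scale, the value 1, is 0.04 m for a shift and 8 degrees for a turn. A row lasts 1/10 s, in which the tool goes at most 50 mm and 8.59 degrees, less where a joint would pass 70% of its speed; a pose out of reach is approached as far as the arm can. A call with a number of a shift or a turn outside -1 to 1 is refused whole. A call with a gripper value outside its range is refused whole. The fingers move at their own pace and stop on an object; "newtons" is the grip in N (left out, the last holds). Time passes only in rows, so rows that do not move let the fingers close. It gives the time, the measured TCP pose, the force and the opening at its end, in the units of the state.
- env.get_state(): the state, without advancing time (a new reading comes with each control period).
- eyes.read_camera(name): name is "scene" or "top"; returns a dict with "frame" (420x560x3 uint8, red, green, blue), "mtx" (3x3 intrinsics, pixels), "k1" (the pictures are not rectified: a ray, as slopes to the right and down, at radius r is drawn at 1 + k1 r^2 times it, then the intrinsics apply), "camera_from_world" (4x4, takes a point from world to camera coordinates). Camera axes: x right, y down, z forward; pixel columns grow to the right and rows downward; lengths in m; the calibration is good to about 2 mm. A picture is of the moment at which its call begins. There is no depth.
- job.hand_in(): hands the job in, once; it reports no verdict.
The state is a dict: "clock": time; "joint_pos": joint angles; "qvel": joint speeds; "tau": joint torques, N m; "tcp_pos": TCP position; "orientation": TCP orientation; "wrist_force": force on the tool from outside, world axes, zero at the start; "ft_torque": the same for the moment, N m; "finger_gap": finger opening in m.
Only numpy, scipy, OpenCV 4.12 (cv2) and the standard library are available. Lean on these libraries where they do the work, as an engineer would, in place of code of your own. Each camera call takes 0.05 s, during which the arm holds its last target.

## Working session

There is one attempt and no reset: what is moved stays moved. The work goes in short steps, Python scripts to look and compute and a tool call to move; the robot and the scene stay as the last step left them, time stands still between calls to the robot, and variables do not carry over. Pictures are saved under pics/ and viewed, and the job is handed in when it is done.

Besides the shell and the picture viewer there is one more tool, called as name([rows], argument=value, ...), one row to a line, values as JSON. move_arm: Moves the arm, as the interface text tells. Its arguments: {"type":"object","properties":{"commands":{"type":"array","items":{"type":"array"}},"newtons":{"type":"number"}},"required":["commands"]}

```bash
mkdir -p pics; cat > h.py <<'E'
import numpy as np, cv2
from workcell import env, eyes, job
def ray(c,u,v):
    K=c["mtx"];d=np.array([(u-K[0,2])/K[0,0],(v-K[1,2])/K[1,1]])
    s=d.copy()
    for _ in range(20): s=d/(1+c["k1"]*(s@s))
    T=np.array(c["camera_from_world"]);R=T[:3,:3];o=-R.T@T[:3,3]
    return o,R.T@np.array([s[0],s[1],1])
def onplane(c,u,v,z):
    o,d=ray(c,u,v);return o+d*(z-o[2])/d[2]
def proj(c,p):
    T=np.array(c["camera_from_world"]);q=T[:3,:3]@np.array(p)+T[:3,3];s=q[:2]/q[2]
    s=s*(1+c["k1"]*(s@s));K=c["mtx"];return K[0,0]*s[0]+K[0,2],K[1,1]*s[1]+K[1,2]
E
python3 - <<'E'
from h import *
import pickle
print(env.get_state(), env.tcp_to_tips)
for n in("scene","top"):
    c=eyes.read_camera(n);pickle.dump(c,open(n+".pkl","wb"))
    cv2.imwrite(f"pics/{n}0.png",cv2.cvtColor(c["frame"],cv2.COLOR_RGB2BGR)); o,d=ray(c,280,210);print(n,o,d,c["mtx"],c["k1"])
E
```

```text
{'clock': 0.0, 'joint_pos': array([9.69406293e-01, 3.13997755e-01, 4.50026970e-02, 1.30357251e+00,
       1.00513149e-05, 1.43119488e+00]), 'qvel': array([ 0.00070331, -0.00041583,  0.00013274,  0.00228066,  0.00075657,
        0.00034992]), 'tau': array([ 2.77264953e-04, -4.80625892e+01,  2.98534155e+01,  1.94489595e-02,
       -2.23346615e-04, -9.47483159e-06]), 'tcp_pos': array([0.25590646, 0.51434496, 0.21732007]), 'orientation': array([-3.25348242e-04,  2.28848090e-01,  9.73461744e-01, -8.23710337e-04]), 'wrist_force': array([-0.06227344,  0.30702906,  1.15955803]), 'ft_torque': array([-0.01337575,  0.00178135,  0.03678415]), 'finger_gap': 0.0854846523173071} 0.019
scene [ 0.10996609 -0.58027848  0.55473617] [ 0.51282532  0.62074014 -0.59310211] [[383.2317469    0.         282.74856448]
 [  0.         383.2317469  208.01584665]
 [  0.           0.           1.        ]] -0.10279063005545748
top [ 0.36057431 -0.05142749  1.27409933] [ 0.14502182  0.01466901 -0.98938734] [[539.96833059   0.         286.21946772]
 [  0.         539.96833059 209.42519661]
 [  0.           0.           1.        ]] -0.10691253430481153
```

View pics/scene0.png

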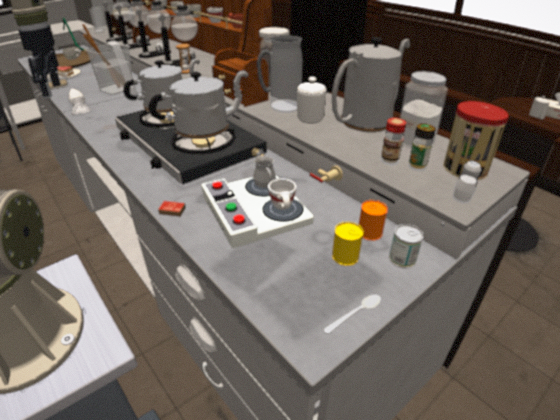

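View pics/top0.png

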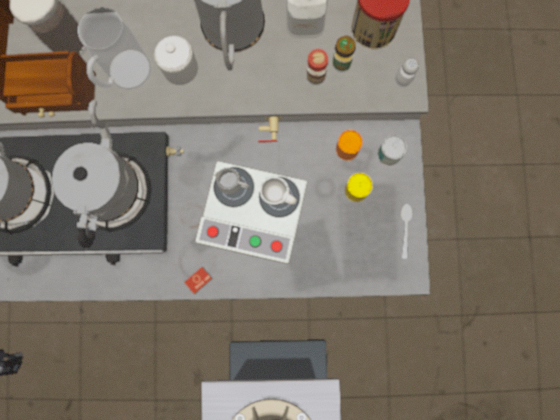

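The top view shows the warmer at about (250,212). Its controls run left to right: red (213,231), rocker (234,236), green (255,241), red (277,246). A grey vessel stands on the left plate at (232,182) and a white cup on the right plate at (275,190). I'll check both in a close crop and measure.

```bash
python3 - <<'E'
from h import *
import pickle
S=pickle.load(open("scene.pkl","rb"));T=pickle.load(open("top.pkl","rb"))
a=cv2.resize(T["frame"][155:270,185:320],(780,int(780*115/135)*1),interpolation=cv2.INTER_CUBIC)[:,:,::-1]
a=cv2.resize(a,(400,341)); b=cv2.resize(S["frame"][140:245,195:320],(400,341),interpolation=cv2.INTER_CUBIC)[:,:,::-1]
cv2.imwrite("pics/crop.png",np.hstack([a,b]))
def blobs(c,box,z,nm):
    f=c["frame"];hsv=cv2.cvtColor(f,cv2.COLOR_RGB2HSV);x0,y0,x1,y1=box
    H,Sa,V=[hsv[...,i].astype(int) for i in range(3)]
    for col,m in(("red",((H<8)|(H>172))&(Sa>130)&(V>80)),("green",(H>45)&(H<80)&(Sa>120)),("black",V<45)):
        M=np.zeros(m.shape,np.uint8);M[y0:y1,x0:x1]=m[y0:y1,x0:x1]
        n,l,st,ce=cv2.connectedComponentsWithStats(M)
        for i in range(1,n):
            if st[i,4]>=15: print(nm,col,ce[i].round(1),st[i],onplane(c,*ce[i],z).round(4))
blobs(T,(195,215,300,262),0.055,"top")
blobs(S,(200,170,320,240),0.055,"scene")
E
```

```text
top red [212.3 231.3] [208 227  10  10  81] [0.4936 0.1217 0.055 ]
top red [276.2 245.6] [271 241  11  10  83] [ 0.4582 -0.0232  0.055 ]
top green [254.8 240.8] [251 237   9   9  68] [0.4699 0.0252 0.055 ]
scene red [314.7 176.3] [310 173  10   8  26] [ 0.6997 -0.003   0.055 ]
scene red [217.  185.1] [213 182   9   7  56] [0.4894 0.1181 0.055 ]
scene red [275.3 198.6] [272 197   8   4  15] [ 0.5618 -0.0164  0.055 ]
scene red [238.5 218.8] [234 215  10   9  80] [ 0.4536 -0.0253  0.055 ]
scene green [230.6 206.6] [226 203  10   8  65] [0.4653 0.0225 0.055 ]
scene black [205.2 171.7] [200 170  16   6  57] [0.4996 0.1916 0.055 ]
scene black [221.2 196.6] [215 194  15   6  38] [0.4705 0.0695 0.055 ]
```

View pics/crop.png

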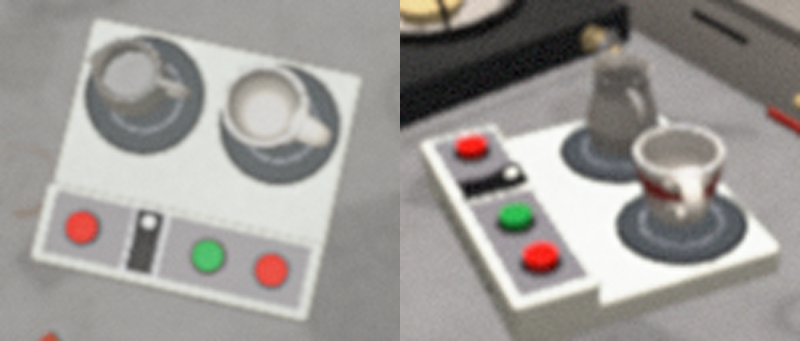

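The steel jug is on the left plate, at crop (130,80), and the red-banded cup is on the right. So the keys to press are the left red one at top pixel (212,231), the white-dotted rocker (235,230) and green (255,241). The right red key at (276,246) is the look-alike and stays up. Next I'll measure the dot and the warmer frame.

```bash
python3 - <<'E'
from h import *
import pickle
S=pickle.load(open("scene.pkl","rb"));T=pickle.load(open("top.pkl","rb"))
for c,box,n in((T,(228,222,242,238),"top"),(S,(222,188,238,200),"scene")):
    x0,y0,x1,y1=box; print(n); print(c["frame"][y0:y1,x0:x1].mean(2).astype(int))
def tri(p,q):
    A=[];b=[]
    for c,u in((T,p),(S,q)):
        o,d=ray(c,*u);d/=np.linalg.norm(d);P=np.eye(3)-np.outer(d,d);A.append(P);b.append(P@o)
    return np.linalg.lstsq(np.vstack(A),np.hstack(b),rcond=None)[0].round(4)
print(tri((212.3,231.3),(217,185.1)),tri((276.2,245.6),(238.5,218.8)),tri((254.8,240.8),(230.6,206.6)))
dS=(195+512*125/400/1-0, 140+172*105/341) 
dS=(195+(512-400)*125/400,140+172*105/341); dT=(234.9,229.6)
print("dot",tri(dT,dS),onplane(T,*dT,.054),onplane(S,*dS,.054),dS)
E
```

```text
top
[[207 205 208 214 214 213 212 214 217 218 219 221 220 221]
 [204 206 212 215 211 206 206 209 212 213 212 216 219 219]
 [193 202 210 212 207 203 205 209 211 206 203 207 214 216]
 [175 188 193 186 169 170 185 195 199 196 196 203 211 212]
 [170 181 181 154 113 112 133 144 152 154 172 191 207 215]
 [172 184 178 135  93 113 147 153 141 117 116 144 184 210]
 [172 181 173 130 111 163 202 211 189 141  89 116 173 204]
 [177 183 168 121 131 190 222 229 212 161 100 119 180 205]
 [182 186 162 112 128 184 217 224 203 152 102 131 184 203]
 [188 192 154  98 102 145 181 190 169 120  97 149 193 200]
 [190 191 148  86  77  96 121 126 114  86 104 160 197 196]
 [187 180 135  83  73  78  81  79  76  80 116 173 203 191]
 [186 173 124  84  77  72  81  80  71  87 134 184 203 186]
 [195 169 113  78  79  79  82  76  78  95 150 192 199 182]
 [198 163 104  80  79  80  82  76  77 110 164 195 194 175]
 [196 153  93  76  84  84  84  78  84 120 174 202 190 172]]
scene
[[113 139 154 158 159 162 180 220 238 244 246 248 247 246 246 248]
 [141 152 156 160 154 153 158 176 203 225 236 246 248 248 248 247]
 [159 158 1
[... 156 characters left out ...]
 235 193 148 189 237 248 247 246]
 [126 107  82  60  58 118 192 231 226 173 113 139 204 241 247 248]
 [ 82  61  49  39  40  93 146 172 158 114  61  83 159 227 245 248]
 [ 36  36  26  28  25  45  74  86  74  50  42  74 147 220 245 247]
 [ 26  28  30  30  27  31  35  38  45  73 100 142 195 232 242 247]
 [ 24  25  35  44  49  57  70  93 108 136 173 206 228 237 239 243]
 [ 51  56  77 101 115 120 131 153 171 184 199 212 213 216 222 236]
 [114 124 136 168 180 177 170 178 185 187 182 179 174 173 196 228]]
[0.493  0.1226 0.0514] [ 0.4571 -0.0225  0.0519] [0.469  0.0259 0.0518]
dot [0.496  0.0704 0.0539] [0.49651175 0.07011742 0.054     ] [0.4953526  0.07055341 0.054     ] (230.0, 192.96187683284458)
```

move_arm([
  [[0.2,-0.4,0],[0,0,0.32],-1],
  [[0.43,-0.8,0],[0,0,0.32],-1],
  [[0.43,-0.8,0],[0,0,0.32],-1],
  [[0.43,-0.8,0],[0,0,0.32],-1],
  [[0.43,-0.8,0],[0,0,0.32],-1],
], newtons=40)

```text
clock: 0.6
tcp_pos: [0.3332, 0.3694, 0.2178]
orientation: [-0.0, 0.118, 0.993, -0.0]
wrist_force: [0.7, 0.7, 0.3]
finger_gap: 0.0122
```

move_arm([
  [[0.46,-0.83,0],[0,0,0],-1],
  [[0.46,-0.83,0],[0,0,0],-1],
  [[0.46,-0.83,0],[0,0,0],-1],
  [[0.46,-0.83,0],[0,0,0],-1],
  [[0.46,-0.83,0],[0,0,0],-1],
])

```text
clock: 1.1
tcp_pos: [0.4253, 0.2033, 0.218]
orientation: [-0.0, 0.119, 0.993, -0.0]
wrist_force: [0.5, 1.0, -0.8]
finger_gap: 0.0004
```

move_arm([
  [[0.46,-0.83,-0.3],[0,0,0],-1],
  [[0.46,-0.83,-0.4],[0,0,0],-1],
  [[0.46,-0.83,-0.6],[0,0,0],-1],
  [[0.46,-0.83,-0.6],[0,0,0],-1],
  [[0,0,0],[0,0,0],-1],
])

```text
clock: 1.6
tcp_pos: [0.4983, 0.0685, 0.1387]
orientation: [-0.002, 0.122, 0.993, -0.001]
wrist_force: [-1.0, 0.8, -0.5]
finger_gap: 0.0003
```

move_arm([
  [[0,0.03,-0.5],[0,0,0],-1],
  [[0,0,-0.5],[0,0,0],-1],
  [[0,0,-0.4],[0,0,0],-1],
  [[0,0,0],[0,0,0],-1],
  [[0,0,0],[0,0,0],-1],
])

```text
clock: 2.1
tcp_pos: [0.4982, 0.0737, 0.0865]
orientation: [-0.0, 0.119, 0.993, 0.0]
wrist_force: [0.9, 0.1, -0.2]
finger_gap: 0.0003
```

```bash
cat > look.py <<'E'
from h import *
import sys
T=eyes.read_camera("top");S=eyes.read_camera("scene")
a=cv2.resize(T["frame"][155:270,185:320],(400,341),interpolation=cv2.INTER_CUBIC)[:,:,::-1]; b=cv2.resize(S["frame"][140:245,195:320],(400,341),interpolation=cv2.INTER_CUBIC)[:,:,::-1]
cv2.imwrite(f"pics/{sys.argv[1]}.png",np.hstack([a,b]))
E
python3 look.py a1
```

```text
(no output)
```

View pics/a1.png

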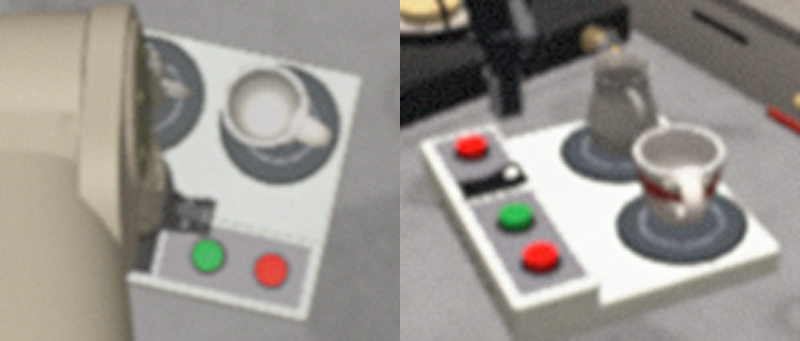

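```bash
python3 - <<'E'
from h import *
import pickle
S=pickle.load(open("scene.pkl","rb"));T=pickle.load(open("top.pkl","rb"))
s=env.get_state();print(s)
p=s["tcp_pos"]
for dz in(-.019,0,.05,.1):
    q=p+[0,0,dz]
    u,v=proj(S,q);a,b=proj(T,q);print(dz,(u,v),"scene crop",400+(u-195)*3.2,(v-140)*3.25,"topcrop",(a-185)*2.963,(b-155)*2.963)
f=eyes.read_camera("scene")
cv2.imwrite("pics/s2.png",cv2.resize(f["frame"][60:260,140:340],(800,600)[::-1])[:,:,::-1])
print(abs(f["camera_from_world"]-S["camera_from_world"]).max())
E
```

```text
{'clock': 2.2, 'joint_pos': array([-1.30011136e-02,  2.58066967e-01, -3.63831573e-01,  9.47257590e-01,
        1.48882276e-04,  2.24877094e-01]), 'qvel': array([-0.00189885, -0.00308658,  0.00230582, -0.00757804,  0.00165379,
       -0.00116617]), 'tau': array([ 1.48486113e-02, -4.12042308e+01,  2.62282741e+01,  4.41158738e-02,
        1.47992650e-03,  2.40988207e-03]), 'tcp_pos': array([0.49929245, 0.07356169, 0.08735455]), 'orientation': array([8.07629102e-04, 1.18658772e-01, 9.92934750e-01, 1.60740914e-04]), 'wrist_force': array([ 0.49113019, -0.0434436 ,  0.61383551]), 'ft_torque': array([ 0.01956236, -0.01779911, -0.00022745]), 'finger_gap': -0.00033350017659666706}
-0.019 (np.float64(230.23387081809088), np.float64(186.70506668620737)) scene crop 512.7483866178908 151.79146673017397 topcrop 141.41034628779911 215.4328005253352
0 (np.float64(229.6185694384326), np.float64(179.78721358178535)) scene crop 510.7794222029843 129.3084441408024 topcrop 138.76414245704146 212.57975534086196
0.05 (np.float64(227.94346087758538), np.float64(160.7522964945495)) scene crop 505.4190748082732 67.44496360728591 topcrop 131.38713790450967 204.62461329696754
0.1 (np.float64(226.18560113942198), np.float64(140.4435383499862)) scene crop 499.79392364615035 1.441499637455145 topcrop 123.34726811832132 195.95212043595583
0.0
```

View pics/s2.png

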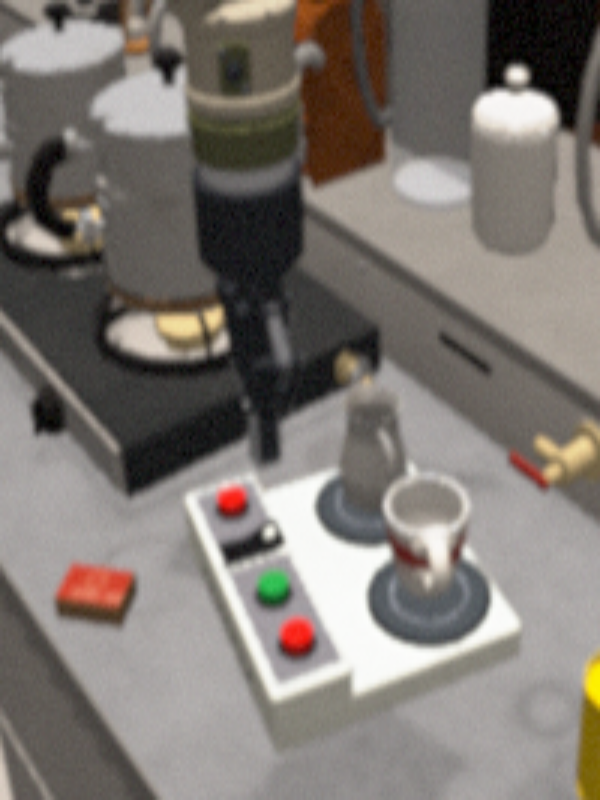

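```bash
python3 - <<'E'
from h import *
import pickle
S=pickle.load(open("scene.pkl","rb"));T=pickle.load(open("top.pkl","rb"))
o=[]
for c,n,(x0,y0,w) in((S,"scene",(195,120,80)),(T,"top",(200,195,80))):
    f=eyes.read_camera(n)["frame"]
    d=cv2.absdiff(f,c["frame"]).max(2)
    o.append(cv2.resize(f[y0:y0+w,x0:x0+w],(400,400),interpolation=cv2.INTER_CUBIC)[:,:,::-1])
    o.append(cv2.cvtColor(cv2.resize(np.clip(d[y0:y0+w,x0:x0+w].astype(int)*3,0,255).astype(np.uint8),(400,400),interpolation=cv2.INTER_NEAREST),cv2.COLOR_GRAY2BGR))
cv2.imwrite("pics/d3.png",cv2.resize(np.vstack([np.hstack(o[:2]),np.hstack(o[2:])]),(600,600)))
E
```

```text
(no output)
```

View pics/d3.png

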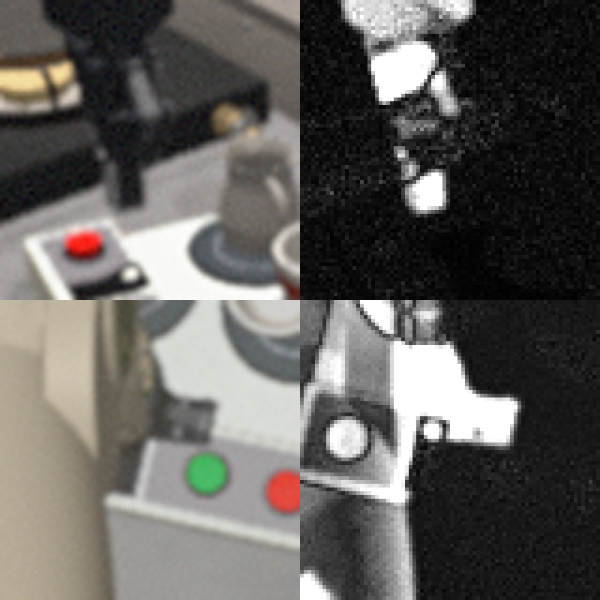

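```bash
python3 - <<'E'
from h import *
import pickle
S=pickle.load(open("scene.pkl","rb"));T=pickle.load(open("top.pkl","rb"))
p=np.array([0.25590646, 0.51434496, 0.21732007])
a=np.array([.4455,.895,0])
for dz in(-.019,0,.013,.05,.13):
    print(dz,[np.round(proj(S,p+[0,0,dz]+k*a*.05),1) for k in(-1,0,1)],np.round(proj(T,p+[0,0,dz]),1))
f=S["frame"][0:120,0:120];cv2.imwrite("pics/s4.png",cv2.resize(f,(600,600),interpolation=cv2.INTER_CUBIC)[:,:,::-1])
print(onplane(S,228.3,176.5,.068),onplane(T,258,227,.14))
E
```

```text
-0.019 [array([ 53.5, 115.1]), array([ 58.2, 107.9]), array([ 62.7, 101.3])] [ 10.7 344.1]
0 [array([ 51.2, 108. ]), array([ 56.1, 101.1]), array([60.7, 94.7])] [  6.  344.9]
0.013 [array([ 49.6, 103.1]), array([54.7, 96.3]), array([59.3, 90.1])] [  2.6 345.6]
0.05 [array([45.1, 88.8]), array([50.5, 82.5]), array([55.4, 76.7])] [ -7.2 347.4]
0.13 [array([35.2, 56.1]), array([41.2, 51. ]), array([46.8, 46.3])] [-30.9 351.8]
[0.52132584 0.11541346 0.068     ] [0.49146665 0.01257562 0.14      ]
```

View pics/s4.png

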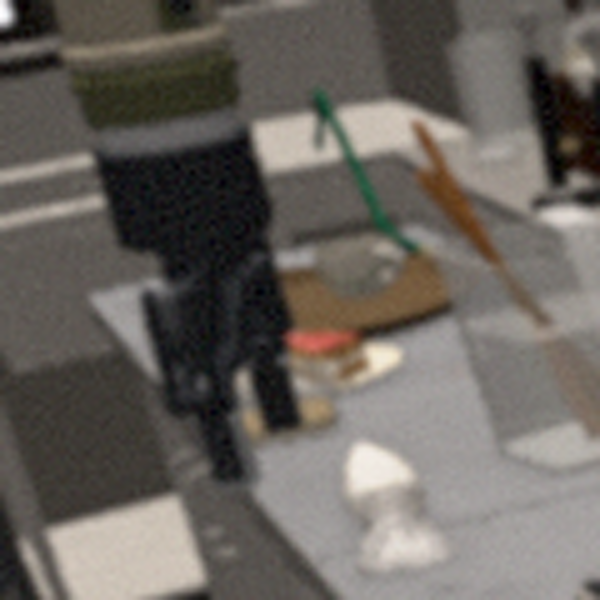

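The pictures put the fingertips about 30 mm higher than the stated 19 mm offset, both here and at the start pose. I'll go down in small steps, watching the force and the picture.

move_arm([
  [[0,-0.08,-0.1],[0,0,0],-1],
  [[0,0,-0.1],[0,0,0],-1],
  [[0,0,0],[0,0,0],-1],
])

```text
clock: 2.65
tcp_pos: [0.4981, 0.0698, 0.0775]
orientation: [-0.001, 0.119, 0.993, -0.0]
wrist_force: [-0.5, -0.2, -0.3]
finger_gap: 0.0005
```

move_arm([
  [[0,0,-0.1],[0,0,0],-1],
  [[0,0,0],[0,0,0],-1],
])

```text
clock: 2.85
tcp_pos: [0.4982, 0.07, 0.0736]
orientation: [-0.0, 0.119, 0.993, 0.0]
wrist_force: [0.4, 0.0, 0.1]
finger_gap: -0.0
```

move_arm([
  [[0,0,-0.1],[0,0,0],-1],
  [[0,0,0],[0,0,0],-1],
])

```text
clock: 3.05
tcp_pos: [0.4983, 0.07, 0.0697]
orientation: [-0.0, 0.119, 0.993, 0.0]
wrist_force: [-0.9, -0.3, 0.0]
finger_gap: -0.0002
```

```bash
python3 look.py a2
```

```text
(no output)
```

View pics/a2.png

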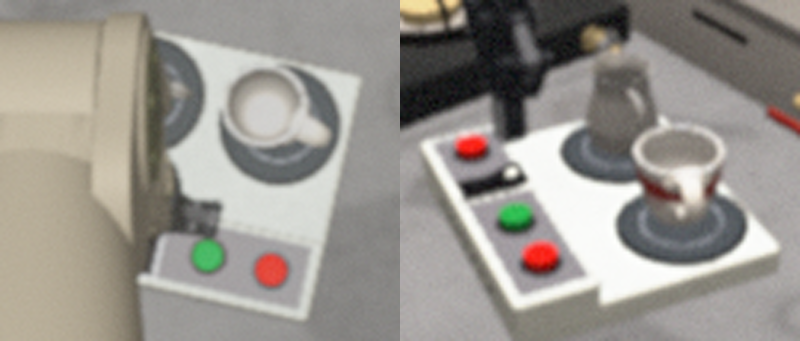

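No contact at TCP z 0.070, where stated geometry would have had the rocker down. The start view rules out a sideways offset, so the tips really are about 31 mm higher. I'll keep going down with the force guarded.

move_arm([
  [[0,0,-0.15],[0,0,0],-1],
  [[0,0,-0.15],[0,0,0],-1],
  [[0,0,-0.1],[0,0,0],-1],
  [[0,0,0],[0,0,0],-1],
])

```text
clock: 3.55
tcp_pos: [0.4978, 0.07, 0.0533]
orientation: [-0.001, 0.119, 0.993, -0.0]
wrist_force: [-0.0, -0.9, -0.9]
finger_gap: -0.0003
```

```bash
python3 look.py a3
```

```text
(no output)
```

View pics/a3.png

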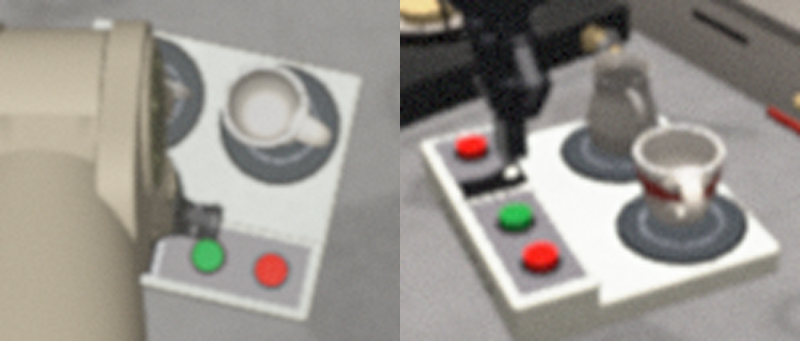

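move_arm([
  [[0,0,-0.1],[0,0,0],-1],
  [[0,0,0],[0,0,0],-1],
])

```text
clock: 3.85
tcp_pos: [0.4984, 0.07, 0.0499]
orientation: [-0.0, 0.119, 0.993, 0.0]
wrist_force: [0.9, -0.4, 0.8]
finger_gap: 0.0002
```

move_arm([
  [[0,0,-0.1],[0,0,0],-1],
  [[0,0,0],[0,0,0],-1],
])

```text
clock: 4.05
tcp_pos: [0.4983, 0.07, 0.0458]
orientation: [-0.0, 0.119, 0.993, 0.0]
wrist_force: [0.6, 0.5, -0.9]
finger_gap: -0.0
```

move_arm([
  [[0,0,-0.05],[0,0,0],-1],
  [[0,0,0],[0,0,0],-1],
])

```text
clock: 4.25
tcp_pos: [0.4984, 0.07, 0.044]
orientation: [-0.0, 0.119, 0.993, 0.0]
wrist_force: [-0.3, -0.1, -0.7]
finger_gap: 0.0001
```

move_arm([
  [[0,0,-0.05],[0,0,0],-1],
  [[0,0,0],[0,0,0],-1],
])

```text
clock: 4.45
tcp_pos: [0.499, 0.0699, 0.0423]
orientation: [0.0, 0.119, 0.993, 0.0]
wrist_force: [0.6, -0.7, -0.1]
finger_gap: -0.0003
```

```bash
python3 look.py a4
```

```text
(no output)
```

View pics/a4.png

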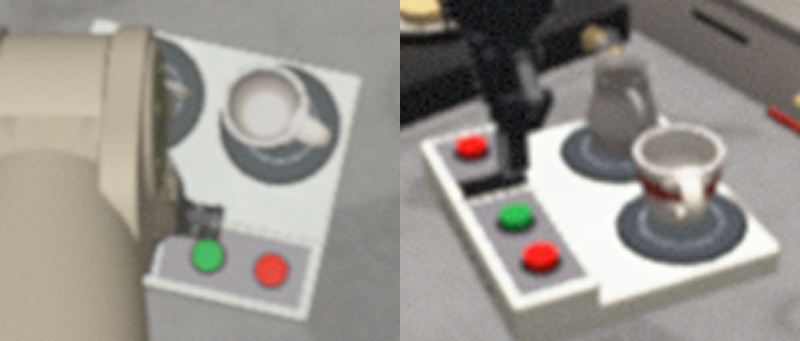

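The tip now covers the dot in the scene view at crop (512,172). I'll continue in 2 mm steps.

move_arm([
  [[0,0,-0.05],[0,0,0],-1],
  [[0,0,0],[0,0,0],-1],
])

```text
clock: 4.75
tcp_pos: [0.4994, 0.0699, 0.0404]
orientation: [0.001, 0.119, 0.993, 0.0]
wrist_force: [0.8, 0.0, 1.7]
finger_gap: -0.0002
```

move_arm([
  [[0,0,-0.05],[0,0,0],-1],
  [[0,0,0],[0,0,0],-1],
])

```text
clock: 4.95
tcp_pos: [0.4993, 0.0699, 0.0383]
orientation: [0.001, 0.119, 0.993, 0.0]
wrist_force: [1.7, -1.2, 1.2]
finger_gap: 0.0
```

move_arm([
  [[0,0,-0.05],[0,0,0],-1],
  [[0,0,0],[0,0,0],-1],
])

```text
clock: 5.15
tcp_pos: [0.4992, 0.07, 0.0364]
orientation: [0.001, 0.119, 0.993, 0.0]
wrist_force: [3.7, -0.6, 3.1]
finger_gap: 0.0003
```

move_arm([
  [[0,0,-0.05],[0,0,0],-1],
  [[0,0,0],[0,0,0],-1],
])

```text
clock: 5.35
tcp_pos: [0.4993, 0.07, 0.0362]
orientation: [0.001, 0.119, 0.993, 0.0]
wrist_force: [-2.4, -1.2, 18.5]
finger_gap: 0.0001
```

move_arm([
  [[0,0,-0.04],[0,0,0],-1],
  [[0,0,0],[0,0,0],-1],
])

```text
clock: 5.55
tcp_pos: [0.4994, 0.07, 0.036]
orientation: [0.001, 0.119, 0.993, 0.0]
wrist_force: [-6.7, -1.2, 31.5]
finger_gap: -0.0002
```

The rocker has hit a hard stop, with 31 N at TCP z 0.036. That fits a tip height of 49.5 mm with the tips about 13.5 mm behind the reported TCP. I'll lift, look, and move towards the left red key at (0.492, 0.121).

move_arm([
  [[0,0,0.3],[0,0,0],-1],
  [[0,0,0.5],[0,0,0],-1],
  [[-0.06,0.45,0.2],[0,0,0],-1],
  [[-0.12,0.82,0],[0,0,0],-1],
  [[0,0,0],[0,0,0],-1],
])

```text
clock: 6.05
tcp_pos: [0.4894, 0.1232, 0.0721]
orientation: [-0.001, 0.117, 0.993, 0.0]
wrist_force: [-0.8, -0.3, -1.3]
finger_gap: 0.0004
```

```bash
python3 look.py a5
```

```text
(no output)
```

View pics/a5.png

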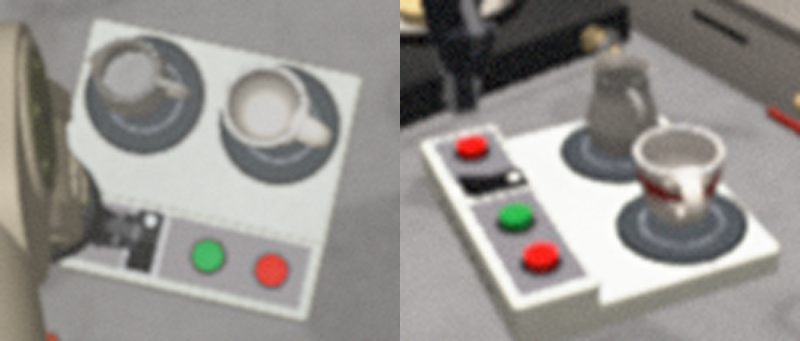

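The rocker's far half is now level, with the dot lower at crop (515,177) and the near half raised. The finger is above the left red key at crop (470,148). Going down.

move_arm([
  [[0.06,-0.05,-0.2],[0,0,0],-1],
  [[0,0,-0.2],[0,0,0],-1],
  [[0,0,-0.2],[0,0,0],-1],
  [[0,0,0],[0,0,0],-1],
])

```text
clock: 6.55
tcp_pos: [0.4924, 0.1181, 0.0468]
orientation: [-0.002, 0.119, 0.993, -0.0]
wrist_force: [-0.4, -0.8, -0.1]
finger_gap: 0.0
```

```bash
python3 look.py a6
```

```text
(no output)
```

View pics/a6.png

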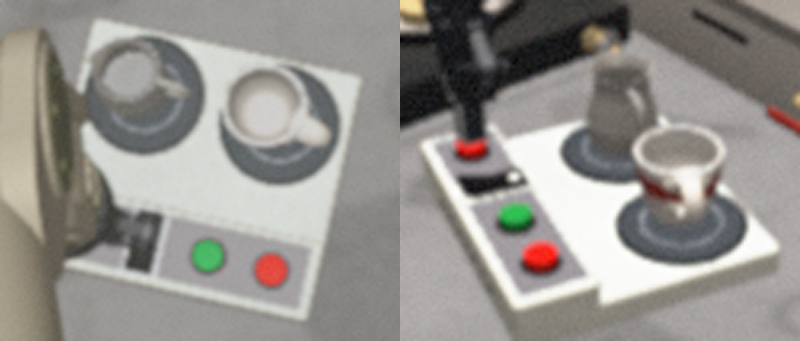

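move_arm([
  [[0,0.06,-0.1],[0,0,0],-1],
  [[0,0,-0.05],[0,0,0],-1],
  [[0,0,-0.05],[0,0,0],-1],
  [[0,0,0],[0,0,0],-1],
])

```text
clock: 7.05
tcp_pos: [0.4939, 0.1213, 0.0406]
orientation: [0.0, 0.119, 0.993, 0.0]
wrist_force: [0.5, -0.1, -0.6]
finger_gap: 0.0002
```

move_arm([
  [[0,0,-0.05],[0,0,0],-1],
  [[0,0,0],[0,0,0],-1],
])

```text
clock: 7.25
tcp_pos: [0.4939, 0.1213, 0.0386]
orientation: [0.0, 0.119, 0.993, 0.0]
wrist_force: [0.7, -0.2, 0.9]
finger_gap: -0.0002
```

move_arm([
  [[0,0,-0.05],[0,0,0],-1],
  [[0,0,0],[0,0,0],-1],
])

```text
clock: 7.45
tcp_pos: [0.4939, 0.1213, 0.0365]
orientation: [0.0, 0.119, 0.993, 0.0]
wrist_force: [0.6, 0.8, 0.4]
finger_gap: 0.0001
```

move_arm([
  [[0,0,-0.05],[0,0,0],-1],
  [[0,0,0],[0,0,0],-1],
])

```text
clock: 7.65
tcp_pos: [0.494, 0.1213, 0.0359]
orientation: [0.0, 0.119, 0.993, 0.0]
wrist_force: [-3.9, -0.9, 12.6]
finger_gap: -0.0001
```

move_arm([
  [[0,0,-0.05],[0,0,0],-1],
  [[0,0,0],[0,0,0],-1],
])

```text
clock: 7.85
tcp_pos: [0.4941, 0.1213, 0.0357]
orientation: [0.001, 0.119, 0.993, 0.0]
wrist_force: [-8.6, -0.2, 27.9]
finger_gap: 0.0001
```

```bash
python3 look.py a7
```

```text
(no output)
```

View pics/a7.png

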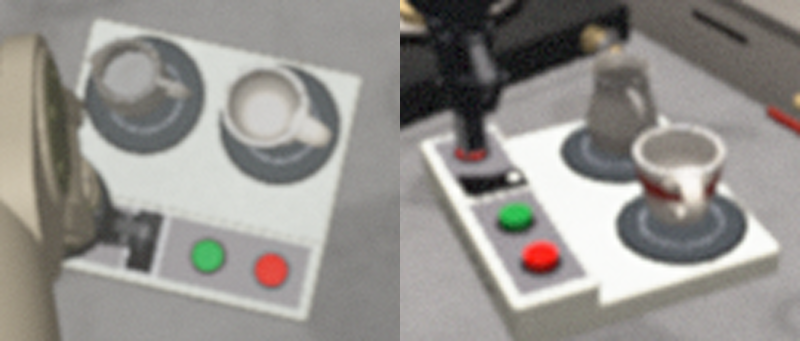

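The left red key hit its stop at TCP z 0.0357, and only a thin red rim shows at crop (470,153). I'll lift and go over to the green key.

move_arm([
  [[0,0,0.4],[0,0,0],-1],
  [[0,0,0.6],[0,0,0],-1],
  [[-0.2,-0.8,0],[0,0,0],-1],
  [[-0.2,-0.8,0],[0,0,0],-1],
  [[-0.22,-0.8,0],[0,0,0],-1],
])

```text
clock: 8.45
tcp_pos: [0.4688, 0.0243, 0.0726]
orientation: [0.0, 0.118, 0.993, -0.0]
wrist_force: [0.2, -0.9, 0.8]
finger_gap: 0.0
```

move_arm([
  [[0,0,0],[0,0,0],-1],
  [[0,0,0],[0,0,0],-1],
])

```text
clock: 8.65
tcp_pos: [0.4689, 0.0247, 0.0725]
orientation: [-0.0, 0.12, 0.993, 0.0]
wrist_force: [0.0, -0.2, 0.0]
finger_gap: 0.0001
```

```bash
python3 look.py a8
```

```text
(no output)
```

View pics/a8.png

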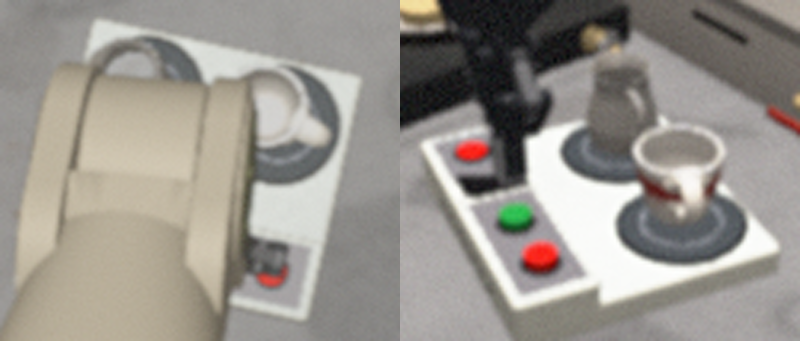

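The left red key sits low and flat at crop (472,150). The finger is above green at crop (516,215), and the knuckle is well above the right red key. Going down.

move_arm([
  [[0,0,-0.2],[0,0,0],-1],
  [[0,0,-0.25],[0,0,0],-1],
  [[0,0,-0.2],[0,0,0],-1],
  [[0,0,0],[0,0,0],-1],
])

```text
clock: 9.15
tcp_pos: [0.4676, 0.0258, 0.0448]
orientation: [-0.002, 0.119, 0.993, 0.0]
wrist_force: [-0.2, -0.5, 0.3]
finger_gap: 0.0002
```

```bash
python3 look.py a9
```

```text
(no output)
```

View pics/a9.png

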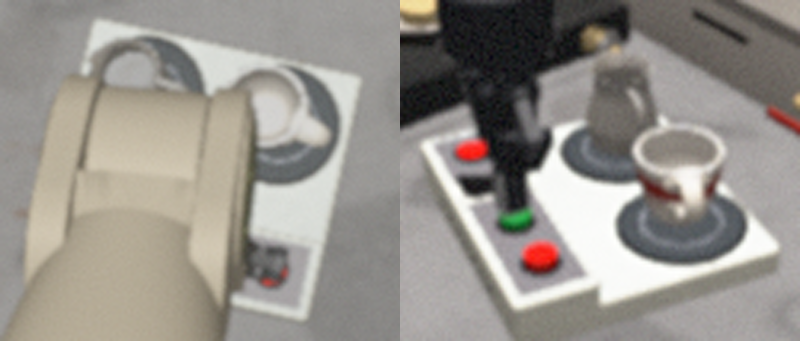

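move_arm([
  [[0,0,-0.1],[0,0,0],-1],
  [[0,0,-0.1],[0,0,0],-1],
  [[0,0,0],[0,0,0],-1],
])

```text
clock: 9.55
tcp_pos: [0.4692, 0.0251, 0.0384]
orientation: [0.0, 0.119, 0.993, 0.0]
wrist_force: [-0.1, 0.2, 0.2]
finger_gap: 0.0001
```

move_arm([
  [[0,0,-0.05],[0,0,0],-1],
  [[0,0,0],[0,0,0],-1],
])

```text
clock: 9.75
tcp_pos: [0.4691, 0.0251, 0.0366]
orientation: [0.0, 0.119, 0.993, 0.0]
wrist_force: [0.2, -0.0, 0.8]
finger_gap: -0.0
```

move_arm([
  [[0,0,-0.05],[0,0,0],-1],
  [[0,0,0],[0,0,0],-1],
])

```text
clock: 9.95
tcp_pos: [0.4692, 0.0251, 0.0358]
orientation: [0.0, 0.119, 0.993, -0.0]
wrist_force: [-4.6, -0.4, 13.7]
finger_gap: -0.0001
```

move_arm([
  [[0,0,-0.04],[0,0,0],-1],
  [[0,0,0],[0,0,0],-1],
])

```text
clock: 10.15
tcp_pos: [0.4692, 0.0252, 0.0357]
orientation: [0.001, 0.119, 0.993, -0.0]
wrist_force: [-8.8, 0.4, 27.4]
finger_gap: -0.0002
```

move_arm([
  [[0,0,0.4],[0,0,0],-1],
  [[0,0,0.6],[0,0,0],-1],
  [[0,0,0.8],[0,0,0],-1],
  [[-0.1,0.5,0.8],[0,0,0],-1],
  [[-0.1,0.8,0.6],[0,0,0],-1],
])

```text
clock: 10.65
tcp_pos: [0.4616, 0.0766, 0.1628]
orientation: [0.001, 0.121, 0.993, -0.0]
wrist_force: [2.2, 0.6, -0.3]
finger_gap: -0.0001
```

move_arm([
  [[-0.2,0.8,0.4],[0,0,0],-1],
  [[-0.2,0.8,0],[0,0,0],-1],
  [[-0.2,0.8,0],[0,0,0],-1],
  [[-0.2,0.8,0],[0,0,0],-1],
  [[-0.2,0.8,0],[0,0,0],-1],
])

```text
clock: 11.15
tcp_pos: [0.4204, 0.2384, 0.1769]
orientation: [-0.0, 0.119, 0.993, -0.0]
wrist_force: [0.4, -0.9, 0.2]
finger_gap: -0.0002
```

move_arm([
  [[-0.2,0.8,0],[0,0,0],-1],
  [[-0.2,0.6,0],[0,0,0],-1],
  [[0,0.2,0],[0,0,0],-1],
  [[0,0,0],[0,0,0],-1],
  [[0,0,0],[0,0,0],-1],
])

```text
clock: 11.65
tcp_pos: [0.4051, 0.3006, 0.1768]
orientation: [-0.0, 0.119, 0.993, -0.0]
wrist_force: [-0.5, -0.6, -0.4]
finger_gap: -0.0004
```

```bash
python3 look.py a10; python3 - <<'E'
from h import *
import pickle
o=[]
for n in("scene","top"):
    c=pickle.load(open(n+".pkl","rb"));f=eyes.read_camera(n)["frame"]
    d=cv2.absdiff(f,c["frame"]).max(2);o.append(np.clip(d.astype(int)*3,0,255).astype(np.uint8))
cv2.imwrite("pics/d10.png",cv2.resize(np.hstack(o),(800,300)))
for n,box in(("scene",(200,170,320,240)),):pass
E
```

```text
(no output)
```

View pics/a10.png

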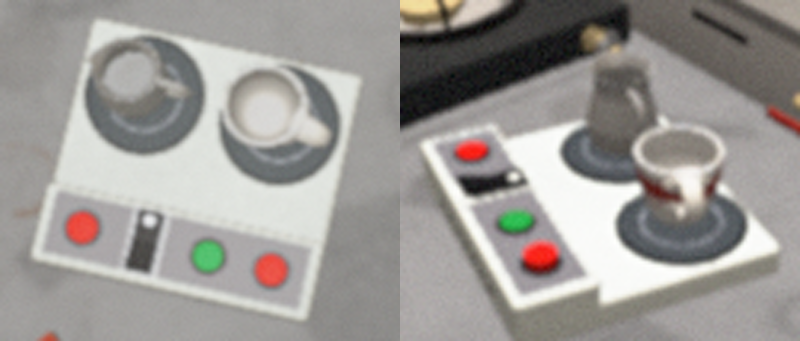

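View pics/d10.png

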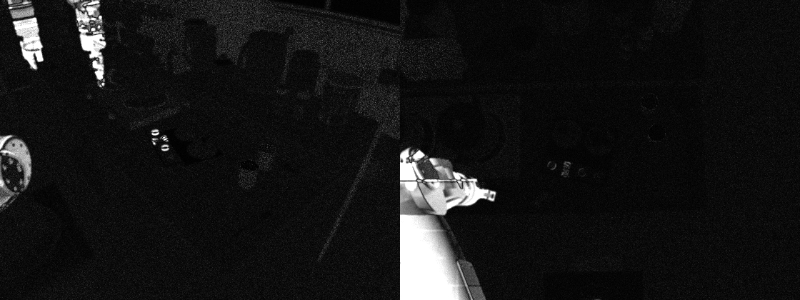

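Compared with the first pictures, only the three pressed controls and the arm have changed. Left red and green sit low, the rocker's far end is level, and right red is still up. The jug, cup and other items are unmoved. Handing in.

```bash
python3 -c "
from h import *
print(job.hand_in())"
```

```text
the job is handed in; nothing more can be done
None
```

The warmer is started for the jug and the job is handed in. With the fingers shut, I pressed the rocker's white-dotted far end, then the left red key (the steel jug is on the left plate), then the green key.

- **Presses:** Each control went down to a hard stop, with about 27–32 N vertically on the wrist at the end of each press. The arm had backed well clear by about 11.7 s.
- **Final check:** Comparing pictures from before and after, only those three controls and the arm had changed. The rocker's far end is level, left red and green sit low, and the right red key is still up. The jug, cup and everything else show no movement.
- **Disagreement:** The shut fingertips stand about 13 mm behind the reported TCP, not 19 mm ahead of it as stated. The scene camera showed this first, and the heights at which the controls hit their stops confirmed it. I went by the pictures and the force readings instead of the stated offset.
- **Weak readings:** The roughly 3 N during the keys' travel barely showed in the force readings. "Fully down" therefore rests on the stop height (TCP z about 0.036 m each time), the force rise there and the pictures.

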